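# Dial open the bench parts vault

### The arm

A 6-joint arm with a two-finger parallel gripper is mounted at the origin on the work surface. World frame = base frame: x ahead of the robot, y to its left, z up, the work surface at z = 0. Lengths are in m, angles in rad, forces in N, time in s.
With the tool pointing down it reaches from about 0.375 to 0.975 m from the base axis. Payload 3.8 kg.
Tool frame: the origin (TCP) lies midway between the tips of the shut fingers; the grasp point (between the pads) lies 19 mm behind it; x points along the fingers, y is the direction in which the jaws open and shut, and the axes are right-handed (so a half turn about x gives the same grasp; the last joint's range is limited). The gripper opens to 88 mm and grips with 3 to 60 N. Pads are 18 mm wide; open, the fingers measure 123 mm over their backs; the gripper's body (75 mm by 187 mm) begins 45 mm behind the grasp point.
Start: joints at [1.309, 0.264, 1.604, -0, 1.274, -0.037], TCP at [0.15, 0.658, 0.239] pointing down, gripper open.
Joint ranges: [-2.63, 2.63], [-0.94, 2.18], [0.31, 2.57], [-1.31, 4.45], [0, 2.66], [-2.55, 2.55]. Speed limits (rad/s): [2.57, 2.57, 3.14, 3.14, 3.14, 3.14].

### API

Orientations are given as a rotation vector (axis times angle).
In Python, from cell import manip, inverse_kinematics, cams, order gives the robot as it stands. Calls block until the motion is done:
- manip.move_pose(position, orientation): joint-space move of the TCP to a pose.
- manip.move_linear(position, rate=0.15, rot=None): straight line of the TCP; rot=None keeps the orientation; rate is the mean speed in m/s.
- manip.set_joints(angles): joint-space move.
- manip.set_gripper(opening, force=None): finger opening in m; force is the grip in N (None keeps the last); returns when the fingers have stopped.
- manip.dwell(seconds).
- inverse_kinematics(position, orientation): joint angles nearest the present ones, or None.
- manip.state(): the state.
- cams.capture(name): name is "scene" or "top"; returns a dict with "image" (384x512x3 uint8, blue, green, red), "z_map" (384x512 float32, m along the optical axis (not along the pixel's ray), 0 where there is no reading), "intrinsics" (3x3 intrinsics, pixels), "position" and "orientation" of the camera in the world. Camera axes: x right, y down, z forward; pixel columns grow to the right and rows downward; lengths in m; the calibration is good to about 2 mm. A picture is of the moment at which its call begins.
A pose or a line that the arm cannot do raises manip.IKError and nothing moves.
- order.close_job(): hands the job in, once; it reports no verdict.
The state is a dict: "clock": time; "joint_pos": joint angles; "joint_velocities": joint speeds; "tau": joint torques, N m; "tool_pos": TCP position; "tcp_rot": TCP orientation; "contact_force": force on the tool from outside, world axes, zero at the start; "moment": the same for the moment, N m; "gripper_width": finger opening in m.
Only numpy, scipy, OpenCV 4.12 (cv2) and the standard library are available. Lean on these libraries where they do the work, as an engineer would, in place of code of your own. Each camera call takes 0.05 s, during which the arm holds its last target.

### The job

Open the parts vault on the bench: turn its dial left to 32, then right to 16, then ease it left again until the bolt is drawn fully back and the dial comes to a dead stop; feel for that stop and never force the dial or the lid against the bolt. Then let go of the dial, raise the lid well open (60 degrees or more) by its handle and leave it standing, without disturbing the jar, loupe, screwdriver and tray around it.

Things in the scene. Friction and masses are not known exactly. Their poses are not given: they have to be found in the camera images.
- vault: Grey steel bench vault, 280 (x) by 320 (y) by 140 mm high, bolted down. Origin: centre of its underside; its front faces -x, +y is its left. The front 130 mm of its top is a fixed deck, 140 mm high, with the dial 78 mm in front of the origin; behind the deck, level with it, lies the sage-green lid.
- dial_grip (a point): Fixed point on the vault: on the dial's upright axis, 30 mm above the deck, where to grip. The black dial is an 82 mm disc, face 8 mm above the deck, in a 102 mm ring that is 5 mm high; its round fluted knob is 40 mm in diameter and stands 8 to 42 mm above the deck. Grip it at any yaw. The jar and the lid handle come no nearer to the axis than 80 mm.
- index (a point): Red index mark on the fixed ring, on the far (+x) side of the dial, 46 mm from its axis: the mark of the dial standing here is the number dialled. The dial has 40 marks 9 degrees apart, numbered clockwise: 0 is long and red, every fifth is longer; 10, 20 and 30 have one, two and three yellow dots at their inner end.
- dial (a joint): Dial angle, rad, endless; grows when turned left (counter-clockwise from above). Number at the index = value*40/(2 pi) modulo 40. At the start the first 32 lies 210 to 280 degrees to the left; this turn gathers the wheels inside. Stop within half a graduation of 32 and of 16; an overrun of more spoils the setting. Free turning takes 0.03 to 0.15 N m.
- witness (a point): Brass witness block (10 by 9 mm) of the bolt, in a dark slot of the deck between dial and lid; moves 10 mm to the vault's +y as the bolt is drawn. Turned left from 16, the dial meets the bolt after 20 to 70 degrees (it varies), draws it over about 22 degrees more with 0.05 to 0.2 N m and stops dead. 0.3 to 0.4 N m shows the stop; above 0.55 N m is forcing.
- bolt: Steel lock bolt in the vault, under the deck. Its origin coincides with the vault's while locked; fully drawn it has slid 10 mm to the vault's +y, and it stays where it is left. It holds the lid shut until drawn about 8 mm. More than 24 N on it, from dial or lid, is forcing (the wheels rub on it with some 4 N; drawing it takes some 8 N).
- lid (a joint): Opening angle of the lid, rad: 0 shut, 1.75 fully open. Stiff friction hinge, so the lid stays where it is left. Lifting it at the handle takes about 9 N. While locked it has about 0.02 rad of play.
- lid_handle (a point): Middle of the lid's handle: a horizontal round steel bar 100 mm long, 11 mm thick, along the vault's y, with a post at each end, 35 mm above the lid's top face and 27 mm behind the lid's front edge. It moves with the lid, and leans away from the robot as the lid rises.
- lid_hinge (a point): Middle of the lid's hinge line (along the vault's y) at the vault's top far edge, 121 mm behind the shut handle and 35 mm lower.
- flux_jar: Small amber jar, 36 mm across, 45 mm tall, black lid, standing on the left end of the vault's deck. Origin: centre of its underside.
- screwdriver: Red-handled screwdriver lying on the bench left of the vault.
- parts_tray: White divided tray 120 by 90 by 22 mm on the bench right of the vault.
- loupe: Black eye loupe, 42 mm across, 42 mm tall, standing on the bench right of the vault's front.

How it is judged:
By the outcome, as a careful person would: the job done as asked, in the order asked, and still so for the second after the job is handed in, with the robot touching nothing.
It also fails if it takes over 72 s, if anything falls off the work surface, if the arm or the gripper's body presses on something with over 40 N, if the wrist force passes 120 N, or if a joint passes its speed limit or range.

## Working session

There is one attempt and no reset: what is moved stays moved. The work goes in short steps, each a Python script; the robot and the scene stay as the last script left them, time stands still between calls to the robot, and variables do not carry over. Pictures are saved under pics/ and viewed, and the job is handed in when it is done.

```bash
ls; mkdir -p pics
python3 - <<'E'
from cell import manip, cams
import cv2, numpy as np
s=manip.state(); print({k:np.round(v,3) for k,v in s.items()})
for n in ("scene","top"):
    c=cams.capture(n); cv2.imwrite(f"pics/{n}0.png",c["image"]); np.savez(f"/tmp/{n}0.npz",**c)
    print(n,c["intrinsics"],c["position"],c["orientation"])
E
```

```text
pics
{'clock': np.float64(0.0), 'joint_pos': array([ 1.309,  0.265,  1.605, -0.   ,  1.274, -0.037]), 'joint_velocities': array([-0.002,  0.   , -0.   , -0.001,  0.001, -0.   ]), 'tau': array([ 1.0000e-03, -5.0213e+01, -3.5687e+01,  7.3000e-02,  3.0000e-02,
       -0.0000e+00]), 'tool_pos': array([0.15 , 0.657, 0.237]), 'tcp_rot': array([ 0.175,  1.564, -0.178]), 'contact_force': array([ 0.064,  0.793, -0.138]), 'moment': array([-0.004,  0.018, -0.024]), 'gripper_width': np.float64(0.088)}
scene [[354.81591455   0.         253.92247558]
 [  0.         354.81591455 195.21755528]
 [  0.           0.           1.        ]] [0.49295202 0.30289683 0.97371842] [-0.23540853  3.06411387 -0.49136822]
top [[362.24604938   0.         253.76640001]
 [  0.         362.24604938 192.3800973 ]
 [  0.           0.           1.        ]] [0.4365462  0.04342208 0.94190813] [-2.20541836  2.15615746 -0.15233937]
```

View pics/scene0.png

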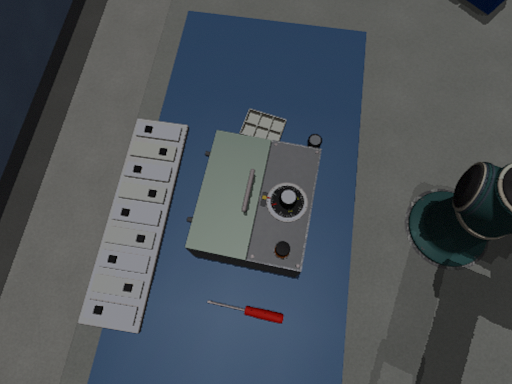

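View pics/top0.png

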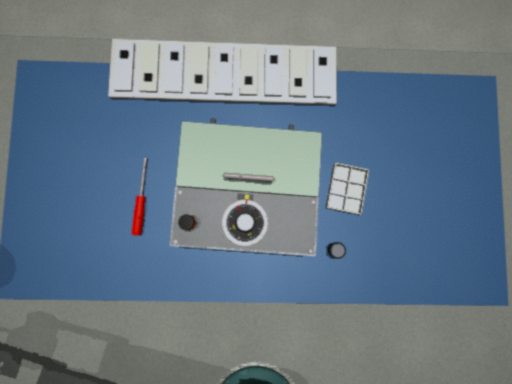

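```bash
cat > h.py <<'E'
import numpy as np, cv2
from scipy.spatial.transform import Rotation as R
def ray(c,uv,z):
    uv=np.atleast_2d(np.asarray(uv,float)); K=c["intrinsics"]
    d=np.c_[uv,np.ones(len(uv))]@np.linalg.inv(K).T@R.from_rotvec(c["orientation"]).as_matrix().T
    p=c["position"]; return p+d*((z-p[2])/d[:,2])[:,None]
def proj(c,P):
    q=(np.atleast_2d(P)-c["position"])@R.from_rotvec(c["orientation"]).as_matrix()
    q=q@c["intrinsics"].T; return q[:,:2]/q[:,2:]
E
python3 - <<'E'
from h import *
for n,(u0,u1,v0,v1) in {"top":(165,330,115,260),"scene":(185,325,125,275)}.items():
    c=np.load(f"/tmp/{n}0.npz"); im=c["image"][v0:v1,u0:u1]
    cv2.imwrite(f"pics/{n}0z.png",cv2.resize(im,None,fx=4,fy=4,interpolation=cv2.INTER_CUBIC)[:600,:800])
c=np.load("/tmp/top0.npz"); im=c["image"]
hsv=cv2.cvtColor(im,cv2.COLOR_BGR2HSV)
# lid green
m=cv2.inRange(hsv,(40,20,80),(75,255,255)); 
cs=max(cv2.findContours(m,0,1)[0],key=cv2.contourArea); r=cv2.minAreaRect(cs); b=cv2.boxPoints(r)
print("lid px",b.round(1)); print(ray(c,b,0.14).round(4))
for n in("top","scene"):
    c=np.load(f"/tmp/{n}0.npz"); hsv=cv2.cvtColor(c["image"],cv2.COLOR_BGR2HSV)
    # knob top
    g=c["image"].max(2)
    print(n)
    uv=(245,222) if n=="top" else (288,198)
    print("knob",ray(c,uv,.182).round(4), c["z_map"][uv[1],uv[0]])
    K=c["intrinsics"];z=c["z_map"];v,u=np.mgrid[:384,:512]
    P=np.stack([(u-K[0,2])/K[0,0]*z,(v-K[1,2])/K[1,1]*z,z],-1)@R.from_rotvec(c["orientation"]).as_matrix().T+c["position"]
    mm=(P[...,2]>.176)&(P[...,2]<.188)&(z>0)&(np.hypot(u-uv[0],v-uv[1])<14)
    vv,uu=np.nonzero(mm); print("knob mask",mm.sum(),uu.mean(),vv.mean(),np.ptp(uu),np.ptp(vv),ray(c,(uu.mean(),vv.mean()),.182).round(4), P[mm][:,2].mean())
E
```

```text
lid px [[176.2 186.3]
 [180.9 120.6]
 [321.7 130.7]
 [317.  196.4]]
[[ 0.5329  0.1909  0.14  ]
 [ 0.6826  0.1869  0.14  ]
 [ 0.669  -0.1336  0.14  ]
 [ 0.518  -0.1231  0.14  ]]
top
knob [[0.4562 0.037  0.182 ]] 0.75573015
knob mask 288 244.49305555555554 221.84375 19 18 [[0.4565 0.0381 0.182 ]] 0.18249898976751786
scene
knob [[0.4571 0.0403 0.182 ]] 0.8349278
knob mask 212 287.57547169811323 197.16509433962264 16 15 [[0.4583 0.0384 0.182 ]] 0.1802319498506433
```

View pics/top0z.png

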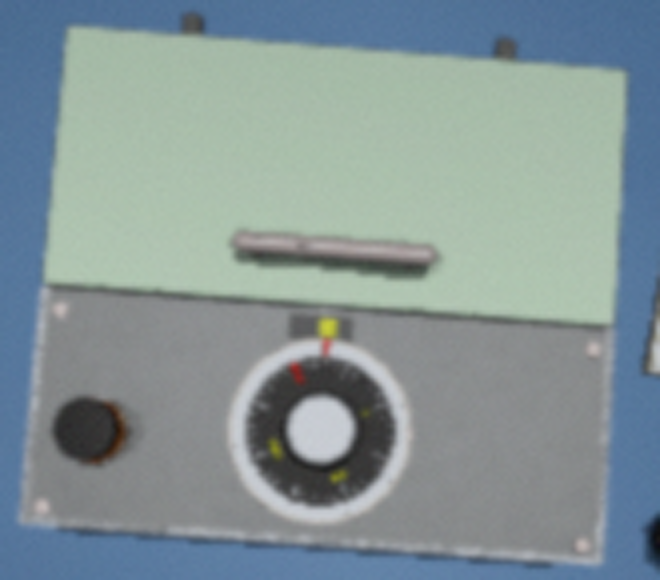

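View pics/scene0z.png

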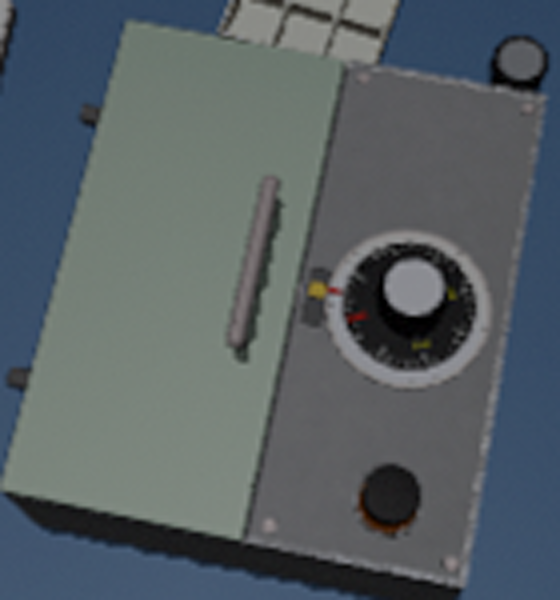

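```bash
cat >> h.py <<'E'
def dial(c,ctr,verbose=True):
    hsv=cv2.cvtColor(c["image"],cv2.COLOR_BGR2HSV); h,s,v=cv2.split(hsv); out=[]
    for name,m in (("red",((h<8)|(h>172))&(s>90)&(v>60)),("yel",(h>20)&(h<38)&(s>90)&(v>50))):
        n,l,st,ce=cv2.connectedComponentsWithStats(m.astype(np.uint8))
        for i in range(1,n):
            vv,uu=np.nonzero(l==i); w=s[vv,uu].astype(float); uv=(np.average(uu,weights=w),np.average(vv,weights=w))
            p=ray(c,uv,.148)[0]; d=p[:2]-ctr; r=np.hypot(*d)
            if r<.075: out.append((name,st[i,4],r*1e3,np.degrees(np.arctan2(d[1],d[0]))))
    for o in out: print("%s n=%d r=%.1fmm ang=%.1f"%o)
    return out
E
python3 - <<'E'
from h import *
for n in("top","scene"):
    c=np.load(f"/tmp/{n}0.npz"); hsv=cv2.cvtColor(c["image"],cv2.COLOR_BGR2HSV)
    # ring outer: bright low-sat pixels around
    ctr=np.array([.4572,.0383]); 
    # ring via mask of bright pixels, fit ellipse to outer hull
    m=((hsv[...,2]>(170 if n=="top" else 140))&(hsv[...,1]<60)).astype(np.uint8)
    q=proj(c,[*ctr,.145])[0]; vv,uu=np.mgrid[:384,:512]; m[np.hypot(uu-q[0],vv-q[1])>32]=0
    ys,xs=np.nonzero(m); P=ray(c,np.c_[xs,ys],.145)[:,:2]; r=np.hypot(*(P-ctr).T); k=(r>.038)&(r<.056)
    hull=cv2.convexHull(np.c_[xs,ys][k].astype(np.int32)); Ph=ray(c,hull[:,0],.145)[:,:2]
    A=np.c_[2*Ph,np.ones(len(Ph))]; sol=np.linalg.lstsq(A,(Ph**2).sum(1),rcond=None)[0]
    cc=sol[:2]; print(n,"ring ctr",cc.round(4),"R",np.sqrt(sol[2]+cc@cc).round(4),k.sum())
    dial(c,cc)
E
```

```text
top ring ctr [0.4566 0.0378] R 0.0498 495
red n=3 r=46.7mm ang=-2.6
red n=14 r=33.6mm ang=22.9
yel n=18 r=56.4mm ang=-3.4
yel n=1 r=26.8mm ang=-68.6
yel n=14 r=26.1mm ang=113.2
yel n=13 r=26.6mm ang=-156.5
scene ring ctr [0.4576 0.0373] R 0.0472 189
red n=3 r=47.0mm ang=-4.1
red n=6 r=32.2mm ang=20.6
yel n=17 r=56.8mm ang=-2.0
yel n=4 r=27.2mm ang=-157.1
yel n=5 r=25.5mm ang=114.4
```

```bash
cat >> h.py <<'E'
def down(psi):
    # tool x down, jaw axis y at world yaw psi
    x=np.array([0,0,-1.]); y=np.array([np.cos(psi),np.sin(psi),0]); 
    return R.from_matrix(np.c_[x,y,np.cross(x,y)]).as_rotvec()
def jawyaw(rv):
    y=R.from_rotvec(rv).as_matrix()[:,1]; return np.arctan2(y[1],y[0])
E
python3 - <<'E'
from h import *
from cell import manip, inverse_kinematics as ik
s=manip.state(); print(np.degrees(jawyaw(s["tcp_rot"])), R.from_rotvec(s["tcp_rot"]).as_matrix().round(3))
for d in range(-180,180,20):
    q=ik([.457,.038,.153],down(np.radians(d))); print(d,None if q is None else np.round(q,3))
# handle with tool tilting
E
```

```text
77.12129252327414 [[-0.     0.223  0.975]
 [-0.002  0.975 -0.223]
 [-1.    -0.002 -0.   ]]
-180 None
-160 None
-140 [ 0.029 -0.079  2.142 -0.     1.078  2.472]
-120 [ 0.029 -0.079  2.142  0.     1.078  2.123]
-100 [ 0.029 -0.079  2.142  0.     1.078  1.774]
-80 [ 0.029 -0.079  2.142 -0.     1.078  1.425]
-60 [ 0.029 -0.079  2.142 -0.     1.078  1.076]
-40 [ 0.029 -0.079  2.142 -0.     1.078  0.727]
-20 [ 0.029 -0.079  2.142 -0.     1.078  0.378]
0 [ 0.029 -0.079  2.142 -0.     1.078  0.029]
20 [ 0.029 -0.079  2.142 -0.     1.078 -0.32 ]
40 [ 0.029 -0.079  2.142 -0.     1.078 -0.669]
60 [ 0.029 -0.079  2.142 -0.     1.078 -1.019]
80 [ 0.029 -0.079  2.142 -0.     1.078 -1.368]
100 [ 0.029 -0.079  2.142 -0.     1.078 -1.717]
120 [ 0.029 -0.079  2.142 -0.     1.078 -2.066]
140 [ 0.029 -0.079  2.142 -0.     1.078 -2.415]
160 None
```

Run:
```python
from h import *
from cell import manip
manip.move_pose([.457,.038,.27],down(np.radians(-135)))
s=manip.state(); print(s["clock"],s["tool_pos"].round(4),np.degrees(jawyaw(s["tcp_rot"])),s["joint_pos"].round(3),s["contact_force"].round(2),s["moment"].round(3))
# descend
manip.move_linear([.457,.038,.155],rate=.1)
s=manip.state(); print(s["clock"],s["tool_pos"].round(4),np.degrees(jawyaw(s["tcp_rot"])),s["contact_force"].round(2),s["moment"].round(3))
```

```text
2.5583 [0.4571 0.0384 0.27  ] -134.94321724818096 [ 0.029 -0.175  2.003  0.     1.313  2.385] [-0.02  0.71 -0.68] [0.091 0.128 0.02 ]
3.8583 [0.4577 0.038  0.1558] -134.99997997525145 [ 0.34 -1.07 -0.44] [ 0.067  0.155 -0.009]
```

Run:
```python
from h import *
from cell import manip
manip.set_gripper(.03,40)
s=manip.state(); print(s["clock"],s["tool_pos"].round(4),s["gripper_width"],np.degrees(jawyaw(s["tcp_rot"])),s["contact_force"].round(2),s["moment"].round(3))
q=s["joint_pos"].copy()
# small test turn 10 deg left
for d in (-130,-125):
    t=s["clock"]; manip.move_linear([.457,.038,.155],rot=down(np.radians(d)),rate=.05)
    s=manip.state(); print(s["clock"],s["tool_pos"].round(4),np.degrees(jawyaw(s["tcp_rot"])),s["contact_force"].round(2),s["moment"].round(3))
```

```text
4.6583 [0.4566 0.0377 0.155 ] 0.039110501451733545 -134.9936002080972 [-2.28 -1.99  1.23] [-0.29   0.413 -0.027]
4.9083 [0.4566 0.0377 0.155 ] -130.1148365376414 [-2.7  -2.92  2.21] [-0.402  0.557  0.063]
5.1583 [0.4566 0.0376 0.155 ] -125.19707107257611 [-3.69 -3.63  4.22] [-0.558  0.704  0.04 ]
```

```bash
cat >> h.py <<'E'
def turn(manip,d,p=(.4566,.0377,.155),rate=.05):
    manip.move_linear(list(p),rot=down(np.radians(d)),rate=rate); return show(manip)
def show(manip):
    s=manip.state(); print("t=%.2f"%s["clock"],s["tool_pos"].round(4),"yaw %.2f"%np.degrees(jawyaw(s["tcp_rot"])),s["contact_force"].round(1),s["moment"].round(3),"w %.4f"%s["gripper_width"]); return s
E
python3 - <<'E'
from h import *
from cell import manip,cams
turn(manip,-115); turn(manip,-95); turn(manip,-75)
for n in("top","scene"):
    c=cams.capture(n); dial(c,np.array([.4568,.038])); np.savez(f"/tmp/{n}1.npz",**c)
    x,y=proj(c,[.4568,.038,.15])[0].astype(int)
    cv2.imwrite(f"pics/{n}1z.png",cv2.resize(c["image"][y-45:y+45,x-50:x+50],None,fx=6,fy=6,interpolation=cv2.INTER_CUBIC))
E
```

```text
t=5.48 [0.4565 0.0375 0.155 ] yaw -115.28 [-2.2 -4.4  3.1] [-0.535  0.612  0.052] w 0.0392
t=5.98 [0.4564 0.0372 0.1549] yaw -95.18 [-3.8 -5.5  2.7] [-0.796  0.594  0.066] w 0.0394
t=6.48 [0.4565 0.0368 0.155 ] yaw -75.18 [-3.1 -6.5  1.7] [-1.06   0.576  0.052] w 0.0392
red n=3 r=47.9mm ang=-4.9
yel n=17 r=57.5mm ang=-2.6
yel n=4 r=27.3mm ang=-12.5
```

View pics/scene1z.png

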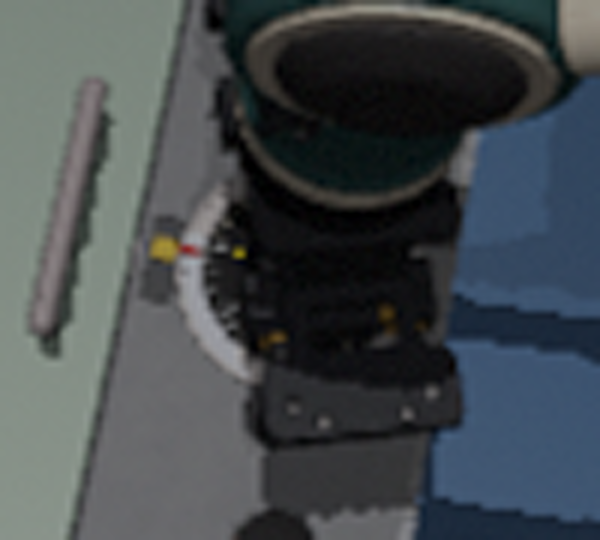

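View pics/top1z.png

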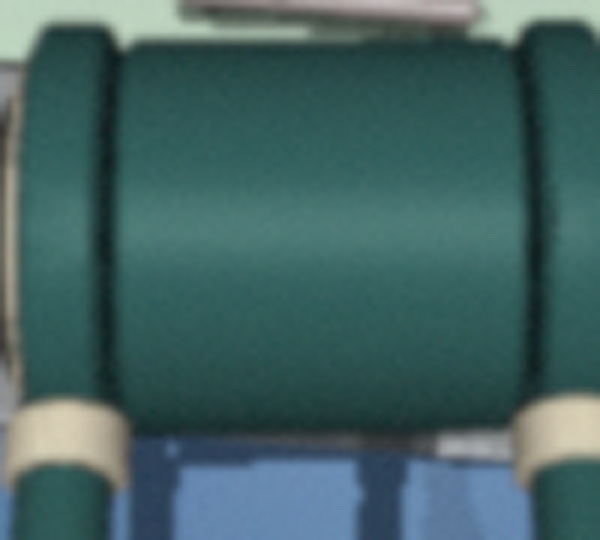

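```bash
cat >> h.py <<'E'
def dial2(c,yaw=-2.5,vmin=50):
    """angles of marks rel. to the index, centre taken from index mark + knob-free geometry"""
    hsv=cv2.cvtColor(c["image"],cv2.COLOR_BGR2HSV); h,s,v=cv2.split(hsv); L=[]
    for name,m in (("red",((h<8)|(h>172))&(s>90)&(v>60)),("yel",(h>20)&(h<38)&(s>90)&(v>vmin))):
        n,l,st,ce=cv2.connectedComponentsWithStats(m.astype(np.uint8))
        for i in range(1,n):
            vv,uu=np.nonzero(l==i); w=s[vv,uu].astype(float); L.append((name,st[i,4],np.average(uu,weights=w),np.average(vv,weights=w)))
    a=np.radians(yaw); g=np.array([.457,.038])
    idx=[ray(c,x[2:],.145)[0,:2] for x in L if x[0]=="red"]
    idx=min(idx,key=lambda p:np.hypot(*(p-g-.046*np.array([np.cos(a),np.sin(a)]))))
    wit=[ray(c,x[2:],.14)[0,:2] for x in L if x[0]=="yel"]
    ctr=idx-.0465*np.array([np.cos(a),np.sin(a)]); print("ctr",ctr.round(4))
    for x in L:
        d=ray(c,x[2:],.148)[0,:2]-ctr; r=np.hypot(*d)*1e3
        if r<75: print(x[0],x[1],np.round(x[2:],1),"r %.1f rel %.1f"%(r,np.degrees(np.arctan2(d[1],d[0]))-yaw))
E
python3 - <<'E'
from h import *
for n in ("top0","scene0","scene1"): print(n); dial2(np.load(f"/tmp/{n}.npz"))
E
```

```text
top0
ctr [0.4571 0.0376]
red 3 [246.  200.9] r 46.2 rel 0.0
red 14 [238.9 208. ] r 33.2 rel 26.0
yel 18 [246.6 196.6] r 55.9 rel -0.7
yel 1 [256. 218.] r 26.4 rel -67.0
yel 14 [233.4 226.7] r 26.4 rel 116.5
yel 13 [249.1 233.5] r 26.9 rel -154.7
scene0
ctr [0.4581 0.035 ]
red 3 [267.9 197. ] r 46.4 rel 1.2
red 6 [273.8 203.7] r 32.7 rel 27.3
yel 17 [263.8 197. ] r 56.2 rel 2.9
yel 4 [297.5 198.5] r 26.9 rel -159.6
yel 5 [289.9 210.8] r 27.8 rel 115.9
scene1
ctr [0.4581 0.035 ]
red 3 [267.9 197. ] r 46.4 rel 1.2
yel 17 [263.8 197. ] r 56.2 rel 2.9
yel 4 [276.5 197.5] r 25.5 rel -4.0
```

Run:
```python
from h import *
c=np.load("/tmp/scene0.npz"); E=[]
for uv,r,a in (((273.8,203.7),33.2,23.4),((297.5,198.5),26.5,-156.6),((289.9,210.8),26.4,113.4)):
    a=np.radians(a); e=ray(c,uv,.148)[0,:2]-r/1e3*np.array([np.cos(a),np.sin(a)]); E.append(e); print(e.round(4))
C=np.mean(E,0); print(C)
for uv in ((276.5,197.5),(273.8,203.7),(297.5,198.5),(289.9,210.8)):
    d=ray(c,uv,.148)[0,:2]-C; print(np.hypot(*d)*1e3, np.degrees(np.arctan2(d[1],d[0]))+2.5)
```

```text
[0.4573 0.0355]
[0.4568 0.0373]
[0.4574 0.0363]
[0.45717969 0.03636919]
26.619135825312533 -6.926692419028747
33.0130583639616 24.43106226419302
26.538810128022224 -156.28268815213627
26.236435775187758 115.42534866472631
```

Run:
```python
from h import *
from cell import manip,cams
manip.set_gripper(.03,55); P=(.4566,.0362,.155)
for d in (-60,-30,0,35,70,105): turn(manip,d,P)
c=cams.capture("scene"); np.savez(f"/tmp/scene2.npz",**c); dial2(c)
x,y=proj(c,[.4568,.038,.15])[0].astype(int)
cv2.imwrite(f"pics/scene2z.png",cv2.resize(c["image"][y-45:y+45,x-50:x+50],None,fx=6,fy=6,interpolation=cv2.INTER_CUBIC))
```

```text
t=7.21 [0.4566 0.0365 0.155 ] yaw -60.26 [-1.9  0.4  1.9] [-0.305  0.498  0.011] w 0.0388
t=7.88 [0.4569 0.0361 0.1549] yaw -30.17 [-0.5 -3.8  0.5] [-0.493  0.186 -0.1  ] w 0.0385
t=8.56 [0.4574 0.0361 0.155 ] yaw -0.13 [ 3.2 -2.8 -2.5] [-0.562 -0.396  0.006] w 0.0389
t=9.32 [0.4579 0.0363 0.1551] yaw 34.92 [ 5.5 -2.7 -5.2] [-0.511 -0.799  0.006] w 0.0390
t=10.07 [0.4581 0.0367 0.155 ] yaw 69.92 [ 6.9 -1.2 -6.4] [-0.209 -0.957 -0.011] w 0.0389
t=10.83 [0.4582 0.0372 0.155 ] yaw 104.90 [ 6.4  1.9 -6.2] [ 0.15  -0.983 -0.105] w 0.0388
ctr [0.4581 0.035 ]
red 3 [267.8 197. ] r 46.4 rel 1.2
yel 17 [263.8 197. ] r 56.2 rel 2.9
yel 8 [276.4 197.4] r 25.9 rel -4.5
yel 1 [300. 207.] r 36.3 rel 162.6
```

View pics/scene2z.png

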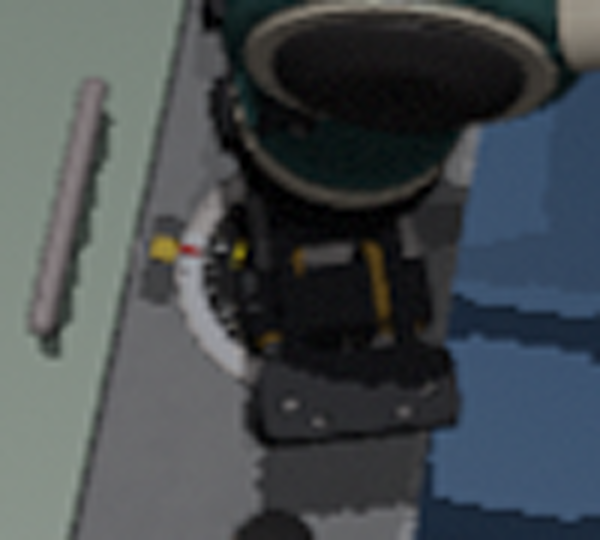

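Run:
```python
from h import *
from cell import manip,cams
P=(.4574,.0367,.155)
for d in (122,128.5): turn(manip,d,P)
c=cams.capture("scene"); np.savez(f"/tmp/scene3.npz",**c); dial2(c); show(manip)
C=np.array([.45718,.03637])
x,y=proj(c,[.4568,.038,.15])[0].astype(int)
cv2.imwrite(f"pics/scene3z.png",cv2.resize(c["image"][y-30:y+30,x-40:x+20],None,fx=10,fy=10,interpolation=cv2.INTER_CUBIC))
```

```text
t=11.33 [0.4581 0.0375 0.155 ] yaw 121.80 [ 5.8  1.8 -4.9] [ 0.371 -0.738 -0.017] w 0.0393
t=11.60 [0.458  0.0376 0.155 ] yaw 128.32 [ 4.   2.5 -4.7] [ 0.416 -0.701 -0.021] w 0.0389
ctr [0.4581 0.035 ]
red 3 [267.8 197. ] r 46.4 rel 1.2
yel 1 [274. 184.] r 51.6 rel -43.1
yel 17 [263.8 197. ] r 56.2 rel 2.8
yel 2 [276.  201.5] r 26.2 rel 18.6
yel 1 [276. 204.] r 27.9 rel 31.8
t=11.65 [0.458  0.0376 0.155 ] yaw 128.31 [ 4.8  2.2 -4.6] [ 0.412 -0.756 -0.01 ] w 0.0388
```

View pics/scene3z.png

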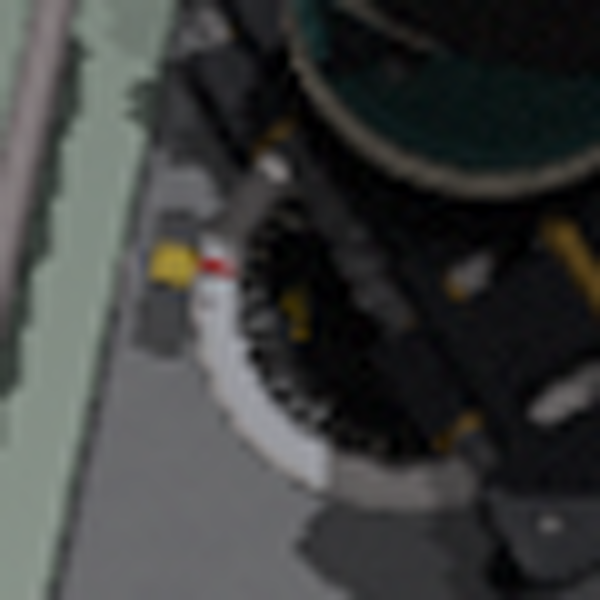

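Run:
```python
from h import *
c=np.load("/tmp/scene3.npz"); C=np.array([.45718,.03637])
for uv in ((276.1,202.1),(276.4,197.4)):
    d=ray(c,uv,.148)[0,:2]-C; print(np.hypot(*d)*1e3, np.degrees(np.arctan2(d[1],d[0]))+2.5)
im=c["image"]; x0,y0=255,175
g=cv2.resize(im[175:225,255:305],None,fx=12,fy=12,interpolation=cv2.INTER_LANCZOS4)
g=cv2.convertScaleAbs(g,alpha=2.0); cv2.imwrite("pics/scene3zz.png",g)
```

```text
26.705826079942103 18.69248267741049
26.927314486850253 -7.2887971198717825
```

View pics/scene3zz.png

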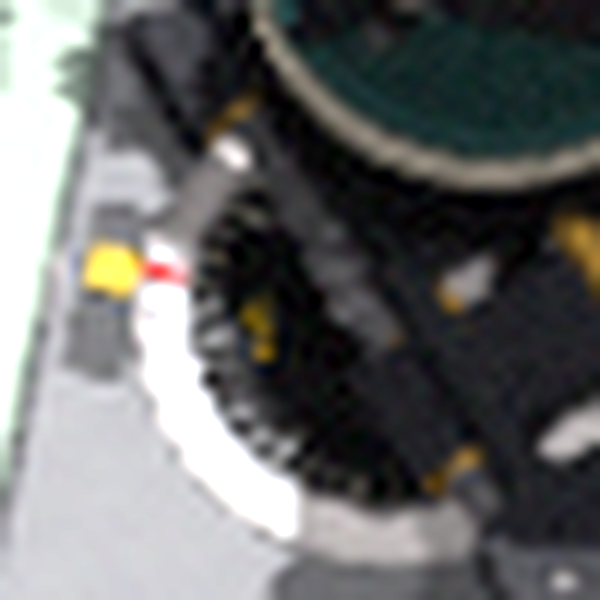

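Run:
```python
from h import *
from cell import manip,cams
for d in (100,65,30,-5,-13.5): turn(manip,d,(.4570,.0368,.155))
c=cams.capture("scene"); np.savez(f"/tmp/scene4.npz",**c); dial2(c); show(manip)
g=cv2.resize(c["image"][175:225,255:305],None,fx=12,fy=12,interpolation=cv2.INTER_LANCZOS4)
g=cv2.convertScaleAbs(g,alpha=2.0); cv2.imwrite("pics/scene4zz.png",g)
```

```text
t=12.30 [0.4582 0.0372 0.1551] yaw 99.80 [ 6.7 -0.5 -6.6] [ 0.121 -1.122 -0.06 ] w 0.0389
t=13.06 [0.4582 0.0366 0.155 ] yaw 64.82 [ 7.8 -1.  -6. ] [-0.289 -1.    -0.026] w 0.0386
t=13.82 [0.4578 0.0362 0.155 ] yaw 29.82 [ 5.7 -2.4 -4.8] [-0.612 -0.846 -0.014] w 0.0388
t=14.57 [0.4572 0.036  0.155 ] yaw -5.16 [ 3.  -4.1 -3.7] [-0.693 -0.509  0.007] w 0.0388
t=14.88 [0.4571 0.036  0.155 ] yaw -13.54 [ 3.  -4.2 -2.8] [-0.742 -0.421 -0.058] w 0.0385
ctr [0.4602 0.0353]
red 1 [267. 197.] r 46.4 rel 1.2
yel 2 [264.4 191. ] r 57.0 rel -13.2
yel 1 [279. 208.] r 26.1 rel 60.8
t=14.93 [0.4571 0.036  0.155 ] yaw -13.52 [ 3.5 -4.4 -4.2] [-0.729 -0.475 -0.101] w 0.0389
```

View pics/scene4zz.png

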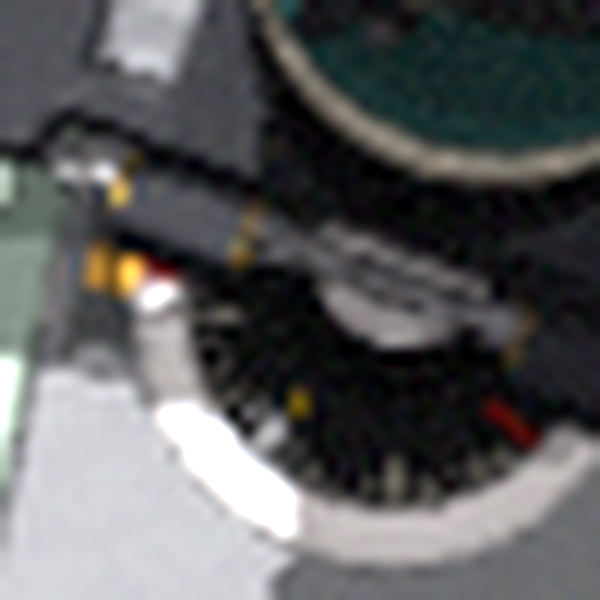

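Run:
```python
from h import *
c=np.load("/tmp/scene4.npz"); C=np.array([.45718,.03637])
for nm,a,off in (("10",(298,402),90),("0",(512,422),0),("15",(222,315),135),("5",(395,478),45),("10l",(270,430),90)):
    uv=(np.array(a)+.5)/12-.5+[255,175]
    d=ray(c,uv,.148)[0,:2]-C; print(nm,uv,np.hypot(*d)*1e3, np.degrees(np.arctan2(d[1],d[0]))+2.5+off)
```

```text
10 [279.375      208.04166667] 26.401409083174066 145.75761215238757
0 [297.20833333 209.70833333] 33.1487890388428 148.03399171264763
15 [273.04166667 200.79166667] 33.871599841281295 146.45722730501973
5 [287.45833333 214.375     ] 34.366777306565844 146.7214392704586
10l [277.04166667 210.375     ] 34.618623134068976 145.99998708537004
```

```bash
cat >> h.py <<'E'
def wit(c):
    hsv=cv2.cvtColor(c["image"],cv2.COLOR_BGR2HSV); h,s,v=cv2.split(hsv)
    m=(h>15)&(h<38)&(s>90)&(v>50); vv,uu=np.nonzero(m); P=ray(c,np.c_[uu,vv],.14)[:,:2]
    k=(P[:,0]>.505)&(P[:,0]<.523)&(abs(P[:,1]-.036)<.03); 
    return (k.sum(),)+tuple(P[k].mean(0).round(4)) if k.any() else None
def mz(manip,n=4):
    a=[]
    for _ in range(n): manip.dwell(.02); a.append(manip.state()["moment"][2])
    return np.mean(a)
E
python3 - <<'E'
from h import *
from cell import manip,cams
for k in (0,1,2,3,4): print(k,wit(np.load(f"/tmp/scene{k}.npz")))
P=(.4570,.0368,.155)
turn(manip,-16,P); show(manip); c=cams.capture("scene"); print(wit(c))
manip.set_gripper(.03,18); show(manip); print("mz",mz(manip))
for d in (-12,-8,-4,0,5,10):
    turn(manip,d,P); print("mz",mz(manip,3),wit(cams.capture("scene")))
E
```

```text
0 (np.int64(19), np.float64(0.514), np.float64(0.0328))
1 (np.int64(18), np.float64(0.5143), np.float64(0.0327))
2 (np.int64(18), np.float64(0.5143), np.float64(0.0327))
3 (np.int64(18), np.float64(0.5143), np.float64(0.0327))
4 (np.int64(18), np.float64(0.5144), np.float64(0.0293))
t=15.18 [0.457  0.0361 0.155 ] yaw -15.99 [ 2.  -4.3 -2.9] [-0.817 -0.401 -0.006] w 0.0385
t=15.18 [0.457  0.0361 0.155 ] yaw -15.99 [ 2.  -4.3 -2.9] [-0.817 -0.401 -0.006] w 0.0385
(np.int64(19), np.float64(0.5143), np.float64(0.0316))
t=15.44 [0.457  0.0361 0.155 ] yaw -15.98 [ 2.9 -4.6 -3.2] [-0.774 -0.388 -0.012] w 0.0398
mz -0.028692855361212858
t=15.76 [0.4571 0.0361 0.155 ] yaw -11.96 [ 2.7 -4.1 -3.2] [-0.752 -0.435  0.078] w 0.0396
mz 0.029880936168446576 (np.int64(13), np.float64(0.5153), np.float64(0.0309))
t=16.11 [0.4572 0.0361 0.155 ] yaw -7.96 [ 3.7 -4.  -3.6] [-0.788 -0.418  0.064] w 0.0397
mz 0.04559998116002028 (np.int64(17), np.float64(0.5146), np.float64(0.0285))
t=16.46 [0.4572 0.0361 0.155 ] yaw -3.94 [ 3.3 -3.2 -3.9] [-0.788 -0.46   0.113] w 0.0398
mz 0.09668325225247544 (np.int64(16), np.float64(0.5146), np.float64(0.0289))
t=16.81 [0.4573 0.0361 0.155 ] yaw 0.04 [ 4.  -3.9 -3.2] [-0.814 -0.558  0.099] w 0.0397
mz 0.06777855948386387 (np.int64(13), np.float64(0.5124), np.float64(0.0331))
t=17.16 [0.4573 0.0361 0.155 ] yaw 5.05 [ 3.1 -5.  -4. ] [-0.739 -0.584  0.105] w 0.0394
mz 0.10747044320415984 (np.int64(7), np.float64(0.508), np.float64(0.0326))
t=17.51 [0.4575 0.0361 0.155 ] yaw 10.05 [ 3.9 -4.  -4.5] [-0.738 -0.643  0.027] w 0.0396
mz 0.05757972242571121 (np.int64(4), np.float64(0.5093), np.float64(0.0353))
```

```bash
cat >> h.py <<'E'
def zz(c,name):
    g=cv2.resize(c["image"][175:225,255:305],None,fx=12,fy=12,interpolation=cv2.INTER_LANCZOS4)
    cv2.imwrite(f"pics/{name}.png",cv2.convertScaleAbs(g,alpha=2.0))
E
python3 - <<'E'
from h import *
from cell import manip,cams
c=cams.capture("scene"); zz(c,"scene5zz"); np.savez("/tmp/scene5.npz",**c)
c=cams.capture("top"); cv2.imwrite("pics/top5.png",c["image"])
E
```

```text
(no output)
```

View pics/scene5zz.png

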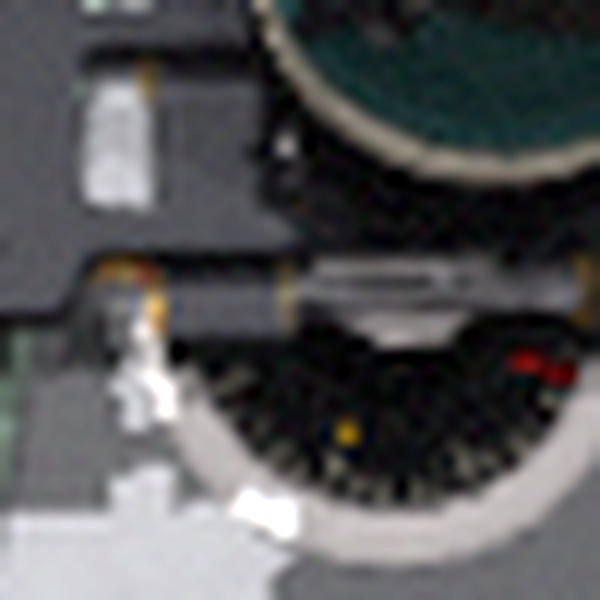

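```bash
cat >> h.py <<'E'
def zang(c,a,off,C=(.45718,.03637)):
    uv=(np.array(a)+.5)/12-.5+[255,175]
    d=ray(c,uv,.148)[0,:2]-C; return np.hypot(*d)*1e3, np.degrees(np.arctan2(d[1],d[0]))+2.5+off
E
python3 - <<'E'
from h import *
c=np.load("/tmp/scene5.npz"); print(zang(c,(347,434),90),zang(c,(543,367),0))
E
```

```text
(np.float64(26.80420568042217), np.float64(171.37363271750098)) (np.float64(32.79800067495338), np.float64(171.3853238573501))
```

Run:
```python
from h import *
from cell import manip,cams
P=[.4570,.0368,.155]
def st(d):
    manip.move_linear(P,rot=down(np.radians(d)),rate=.05)
    m=mz(manip,2); s=manip.state(); y=np.degrees(jawyaw(s["tcp_rot"])); print("t %.2f d %.1f yaw %.2f lag %.2f mz %.3f"%(s["clock"],d,y,d-y,m)); return m,d-y
for d in (14,18,22,*np.arange(23,37,1.)):
    m,l=st(d)
    if m>.2 or l>.35: break
c=cams.capture("scene"); zz(c,"scene6zz"); np.savez("/tmp/scene6.npz",**c); print(wit(c))
```

```text
t 17.99 d 14.0 yaw 14.04 lag -0.04 mz 0.135
t 18.27 d 18.0 yaw 18.05 lag -0.05 mz 0.168
t 18.56 d 22.0 yaw 22.03 lag -0.03 mz 0.022
t 18.84 d 23.0 yaw 23.03 lag -0.03 mz 0.047
t 19.12 d 24.0 yaw 24.02 lag -0.02 mz 0.016
t 19.41 d 25.0 yaw 25.01 lag -0.01 mz -0.049
t 19.69 d 26.0 yaw 26.01 lag -0.01 mz -0.070
t 19.98 d 27.0 yaw 27.01 lag -0.01 mz -0.066
t 20.26 d 28.0 yaw 28.00 lag -0.00 mz -0.069
t 20.54 d 29.0 yaw 29.01 lag -0.01 mz -0.089
t 20.82 d 30.0 yaw 30.00 lag -0.00 mz -0.065
t 21.11 d 31.0 yaw 31.01 lag -0.01 mz -0.090
t 21.39 d 32.0 yaw 32.01 lag -0.01 mz -0.108
t 21.68 d 33.0 yaw 33.01 lag -0.01 mz -0.096
t 21.96 d 34.0 yaw 34.00 lag 0.00 mz -0.135
t 22.24 d 35.0 yaw 35.00 lag -0.00 mz -0.128
t 22.52 d 36.0 yaw 36.00 lag 0.00 mz -0.109
(np.int64(2), np.float64(0.51), np.float64(0.0348))
```

View pics/scene6zz.png

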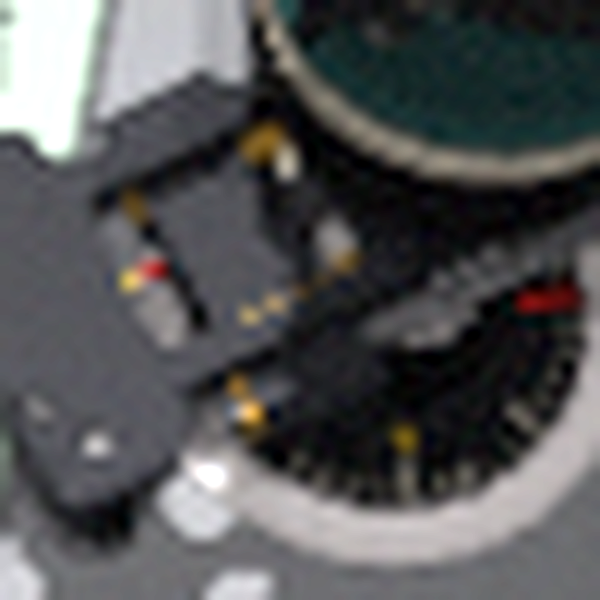

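Run:
```python
from h import *
c=np.load("/tmp/scene6.npz"); print(zang(c,(404,438),90),zang(c,(548,300),0),zang(c,(405,480),90),zang(c,(522,418),45))
```

```text
(np.float64(26.145985131992642), np.float64(196.35432805566455)) (np.float64(32.5602142025401), np.float64(-163.35366837405385)) (np.float64(34.854617870829614), np.float64(194.9925621182977)) (np.float64(34.12417370511975), np.float64(196.4097752383296))
```

```bash
cat >> h.py <<'E'
def st(manip,d,P=[.4570,.0368,.155]):
    manip.move_linear(P,rot=down(np.radians(d)),rate=.05)
    m=mz(manip,2); s=manip.state(); y=np.degrees(jawyaw(s["tcp_rot"])); f=s["contact_force"]
    print("t %.2f d %.2f yaw %.2f mz %.3f F %s w %.4f"%(s["clock"],d,y,m,f.round(1),s["gripper_width"])); return m,y
E
python3 - <<'E'
from h import *
from cell import manip,cams
for d in np.arange(36.5,42.1,.5):
    m,l=st(manip,d)
    if m<-.26: break
c=cams.capture("scene"); zz(c,"scene7zz"); np.savez("/tmp/scene7.npz",**c); print(wit(c))
E
```

```text
t 22.86 d 36.50 yaw 36.49 mz -0.170 F [ 5.1 -4.7 -5.7] w 0.0393
t 23.14 d 37.00 yaw 36.99 mz -0.155 F [ 6.2 -3.6 -5.8] w 0.0397
t 23.43 d 37.50 yaw 37.49 mz -0.147 F [ 5.7 -4.  -5.7] w 0.0395
t 23.71 d 38.00 yaw 37.99 mz -0.149 F [ 5.5 -3.5 -4.2] w 0.0393
t 23.99 d 38.50 yaw 38.49 mz -0.180 F [ 4.7 -4.3 -5.1] w 0.0394
t 24.27 d 39.00 yaw 38.99 mz -0.175 F [ 6.3 -4.4 -4.8] w 0.0395
t 24.56 d 39.50 yaw 39.49 mz -0.141 F [ 6.3 -4.6 -6.1] w 0.0394
t 24.84 d 40.00 yaw 39.99 mz -0.165 F [ 6.1 -3.5 -5.1] w 0.0396
t 25.12 d 40.50 yaw 40.49 mz -0.168 F [ 5.2 -4.2 -5.5] w 0.0393
t 25.41 d 41.00 yaw 40.99 mz -0.137 F [ 5.9 -3.9 -4.7] w 0.0396
t 25.69 d 41.50 yaw 41.49 mz -0.149 F [ 6.7 -4.  -5.3] w 0.0399
t 25.98 d 42.00 yaw 41.99 mz -0.155 F [ 6.6 -4.2 -5.7] w 0.0396
(np.int64(1), np.float64(0.5099), np.float64(0.0269))
```

View pics/scene7zz.png

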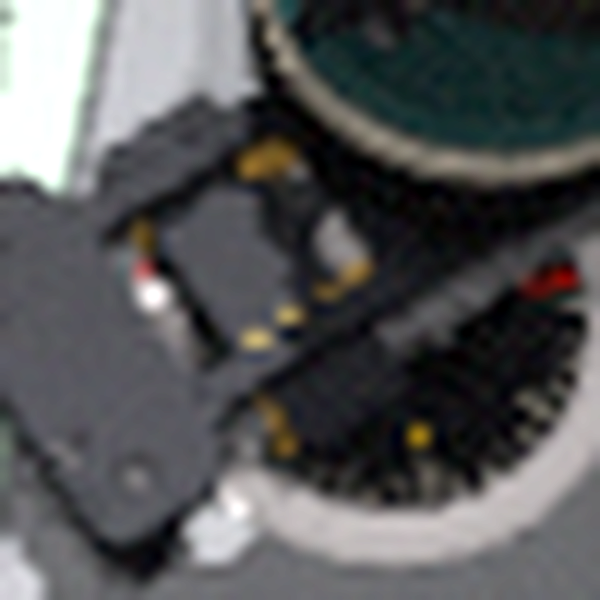

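Run:
```python
from h import *
from cell import manip,cams
c=np.load("/tmp/scene7.npz"); print(zang(c,(418,436),90),zang(c,(550,282),0))
for d in np.arange(42.5,50.1,.5):
    m,l=st(manip,d)
    if m<-.25: break
c=cams.capture("scene"); zz(c,"scene8zz"); np.savez("/tmp/scene8.npz",**c); print(wit(c))
```

```text
(np.float64(26.13774818825813), np.float64(202.62048467621105)) (np.float64(33.688870746590354), np.float64(-156.92459894121703))
t 26.31 d 42.50 yaw 42.50 mz -0.112 F [ 6.3 -3.4 -6.1] w 0.0390
t 26.59 d 43.00 yaw 43.00 mz -0.124 F [ 6.2 -4.1 -5.9] w 0.0395
t 26.88 d 43.50 yaw 43.49 mz -0.186 F [ 6.  -3.5 -5.3] w 0.0396
t 27.16 d 44.00 yaw 43.99 mz -0.134 F [ 6.1 -3.  -4.2] w 0.0394
t 27.44 d 44.50 yaw 44.49 mz -0.186 F [ 5.9 -5.1 -5.7] w 0.0395
t 27.73 d 45.00 yaw 44.99 mz -0.146 F [ 6.  -3.7 -6. ] w 0.0394
t 28.01 d 45.50 yaw 45.49 mz -0.104 F [ 6.1 -4.3 -6. ] w 0.0394
t 28.29 d 46.00 yaw 45.99 mz -0.099 F [ 5.5 -4.  -5.2] w 0.0396
t 28.57 d 46.50 yaw 46.50 mz -0.164 F [ 6.4 -4.5 -5.5] w 0.0397
t 28.86 d 47.00 yaw 46.99 mz -0.094 F [ 6.9 -3.3 -5.1] w 0.0396
t 29.14 d 47.50 yaw 47.49 mz -0.182 F [ 5.9 -3.8 -5.8] w 0.0394
t 29.43 d 48.00 yaw 47.98 mz -0.200 F [ 6.7 -3.3 -5.9] w 0.0396
t 29.71 d 48.50 yaw 48.47 mz -0.271 F [ 5.7 -4.  -5.1] w 0.0398
(np.int64(1), np.float64(0.5067), np.float64(0.0317))
```

View pics/scene8zz.png

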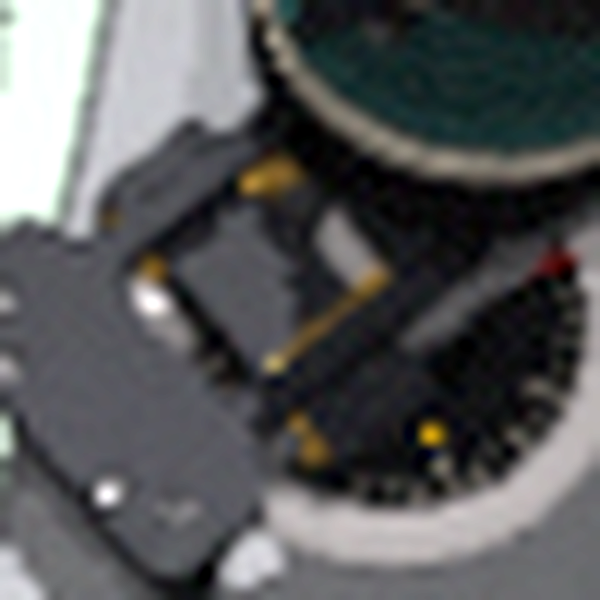

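Run:
```python
from h import *
from cell import manip,cams
c=np.load("/tmp/scene8.npz"); print(zang(c,(431,434),90),zang(c,(556,263),0))
print(mz(manip,3))
for d in (48.7,48.9,49.1,49.3,49.5):
    m,l=st(manip,d)
    if m<-.31: break
print(mz(manip,4))
```

```text
(np.float64(26.380303908513316), np.float64(208.40192292428833)) (np.float64(36.065604819122036), np.float64(-151.0411325625314))
-0.24262736458849896
t 30.09 d 48.70 yaw 48.67 mz -0.290 F [ 5.8 -4.  -5. ] w 0.0394
t 30.38 d 48.90 yaw 48.86 mz -0.304 F [ 6.2 -3.3 -5.1] w 0.0393
t 30.66 d 49.10 yaw 49.06 mz -0.322 F [ 5.6 -3.2 -5. ] w 0.0394
-0.33924537890199785
```

Run:
```python
from h import *
from cell import manip,cams
st(manip,48.4); 
manip.set_gripper(.07,18); show(manip)
manip.move_linear([.4570,.0368,.26],rate=.15)
c=cams.capture("scene"); zz(c,"scene9zz"); np.savez("/tmp/scene9.npz",**c); print(wit(c)); show(manip)
cv2.imwrite("pics/scene9.png",c["image"])
```

```text
t 31.01 d 48.40 yaw 48.37 mz -0.309 F [ 6.4 -3.3 -6.1] w 0.0396
t=31.62 [0.4569 0.0369 0.155 ] yaw 48.41 [-0.1 -0.  -0. ] [-0.042  0.029  0.024] w 0.0696
(np.int64(2), np.float64(0.5182), np.float64(0.0465))
t=32.52 [0.4561 0.0368 0.2586] yaw 48.40 [-0.8 -0.1 -0.1] [-0.083  0.084  0.025] w 0.0696
```

View pics/scene9.png

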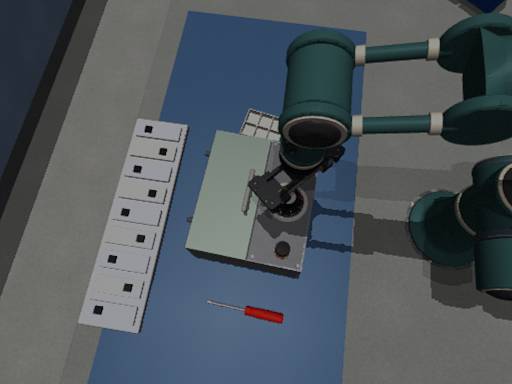

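Run:
```python
from h import *
from cell import manip,cams
manip.move_pose([.46,-.09,.30],down(np.radians(-2.5)))
c=cams.capture("scene"); zz(c,"scene10zz"); np.savez("/tmp/scene10.npz",**c); print(wit(c)); show(manip)
c2=cams.capture("top"); cv2.imwrite("pics/top10.png",c2["image"]); print(wit(c2)); print(wit(np.load("/tmp/top0.npz")))
# handle from scene depth
for n,c in (("s",c),("t0",np.load("/tmp/top0.npz"))):
    K=c["intrinsics"];z=c["z_map"];v,u=np.mgrid[:384,:512]
    P=np.stack([(u-K[0,2])/K[0,0]*z,(v-K[1,2])/K[1,1]*z,z],-1)@R.from_rotvec(c["orientation"]).as_matrix().T+c["position"]
    m=(P[...,2]>.165)&(P[...,2]<.195)&(z>0)&(abs(P[...,0]-.55)<.03)&(abs(P[...,1]-.034)<.07)
    vv,uu=np.nonzero(m); Q=ray(c,np.c_[uu,vv],.179); print(n,len(Q),Q.mean(0),P[m][:,2].mean(),Q.min(0),Q.max(0),np.degrees(np.arctan(np.polyfit(Q[:,1],Q[:,0],1)[0])))
```

```text
(np.int64(19), np.float64(0.5149), np.float64(0.0428))
t=33.22 [ 0.4594 -0.0892  0.2987] yaw -2.36 [ 0.5  0.2 -0.3] [-0.064  0.116  0.094] w 0.0700
(np.int64(23), np.float64(0.5144), np.float64(0.0447))
(np.int64(19), np.float64(0.5134), np.float64(0.0344))
s 197 [0.55458154 0.03425368 0.179     ] 0.17730090835550716 [ 0.54721319 -0.02093819  0.179     ] [0.56212186 0.08704476 0.179     ] 2.8619628543958706
t0 259 [0.55280316 0.03298185 0.179     ] 0.1795357944052939 [ 0.54605611 -0.02053437  0.179     ] [0.55973081 0.08817829 0.179     ] 2.8146526359954174
```

View pics/scene10zz.png

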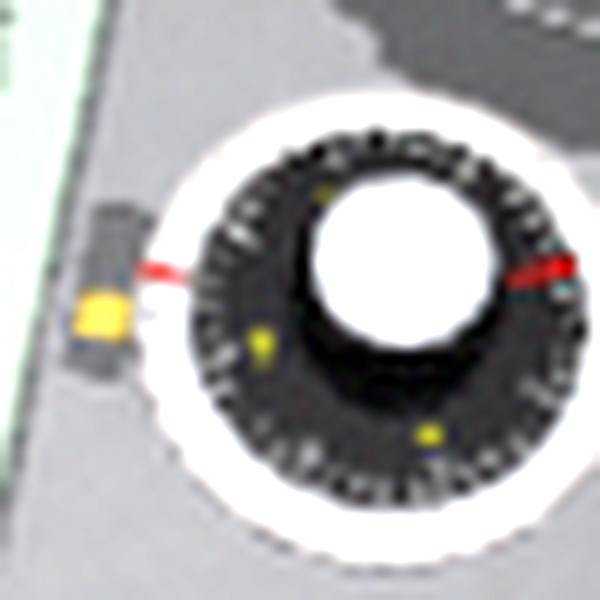

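```bash
cat >> h.py <<'E'
Y=np.radians(-2.7); U=np.array([np.cos(Y),np.sin(Y)]); HB=np.array([.553,.0335]); HG=HB+.121*U
def bar(th):
    ph=np.pi-np.arctan2(35,121)-np.radians(th); r=np.hypot(.121,.035)
    return np.r_[HG+r*np.cos(ph)*U,.14+r*np.sin(ph)]
E
python3 - <<'E'
from h import *
from cell import manip
o=down(Y); b=bar(0); print(b,bar(70))
manip.set_gripper(.045,30)
manip.move_pose(b+[0,0,.07],o); show(manip)
manip.move_linear(b-[0,0,.012],rate=.1); show(manip)
manip.set_gripper(.0,30); show(manip)
E
```

```text
[0.553  0.0335 0.175 ] [0.66537991 0.0282003  0.26567351]
t=34.51 [0.5527 0.0331 0.2451] yaw -2.65 [-0.5  1.  -0. ] [-0.063  0.085 -0.037] w 0.0449
t=35.48 [0.5536 0.0334 0.1638] yaw -2.71 [ 0.2 -0.2 -0.4] [-0.066  0.097 -0.035] w 0.0451
t=36.10 [0.5543 0.0335 0.1633] yaw -2.70 [ 5.3  0.1 -2.7] [-0.09  -0.725 -0.015] w 0.0100
```

```bash
sed -i 's/HB=np.array(\[.553,.0335\])/HB=np.array([.5543,.0335])/' h.py
python3 - <<'E'
from h import *
from cell import manip
for th in (1,2,3.5,6):
    manip.move_linear(bar(th)-[0,0,.012],rate=.03); s=show(manip)
    if np.abs(s["contact_force"]).max()>20: print("STOP"); break
E
```

```text
t=36.35 [0.5545 0.0335 0.1642] yaw -2.70 [ 3.8  1.  -6. ] [-0.054 -0.489 -0.024] w 0.0098
t=36.60 [0.5552 0.0334 0.1663] yaw -2.70 [  4.9   0.1 -10.1] [-0.038 -0.555 -0.037] w 0.0099
t=36.86 [0.5563 0.0334 0.1697] yaw -2.70 [ 4.6  0.4 -9.1] [-0.055 -0.419 -0.015] w 0.0100
t=37.19 [0.5583 0.0332 0.1752] yaw -2.70 [ 3.8 -0.1 -8.3] [-0.124 -0.231 -0.046] w 0.0099
```

Lid lifts with about 9 N as expected (past the 0.02 rad of play), so the bolt is clear; continuing along the arc.

Run:
```python
from h import *
from cell import manip,cams
for th in (12,18,24,30,36,42,48,54,60,66,71):
    manip.move_linear(bar(th)-[0,0,.012],rate=.06); s=show(manip)
    if np.linalg.norm(s["contact_force"])>28: print("STOP"); break
c=cams.capture("scene"); cv2.imwrite("pics/scene11.png",c["image"])
```

```text
t=37.56 [0.5641 0.0329 0.1883] yaw -2.70 [-0.2 -1.  -3.6] [-0.169  0.261 -0.042] w 0.0095
t=37.92 [0.5705 0.0326 0.1995] yaw -2.70 [-5.6 -0.2 -2.6] [-0.197  1.043 -0.073] w 0.0097
t=38.29 [0.5778 0.0323 0.2099] yaw -2.69 [-7.1 -1.7 -1.5] [-0.204  1.329 -0.092] w 0.0098
t=38.66 [0.5863 0.0318 0.2198] yaw -2.70 [-9.  -0.9  0.2] [-0.231  1.642 -0.016] w 0.0103
t=39.02 [0.596  0.0313 0.229 ] yaw -2.70 [-10.9  -1.9   2.8] [-0.273  1.911 -0.024] w 0.0099
t=39.39 [0.6071 0.0307 0.2375] yaw -2.69 [-11.   -1.    5.7] [-0.322  2.127 -0.042] w 0.0095
t=39.76 [0.6193 0.0301 0.245 ] yaw -2.69 [-11.7  -1.9   8.6] [-0.279  2.114  0.034] w 0.0097
t=40.12 [0.6323 0.0294 0.2512] yaw -2.70 [-11.1  -1.5  10.9] [-0.304  1.956 -0.062] w 0.0099
t=40.49 [0.6456 0.0287 0.2554] yaw -2.70 [-7.9 -2.5  9.9] [-0.311  1.678 -0.025] w 0.0095
t=40.86 [0.6591 0.028  0.2578] yaw -2.70 [-5.5 -2.6  7.3] [-0.411  1.307 -0.062] w 0.0099
t=41.19 [0.6701 0.0274 0.2583] yaw -2.70 [-4.  -2.8  5.4] [-0.456  1.112 -0.045] w 0.0098
```

View pics/scene11.png

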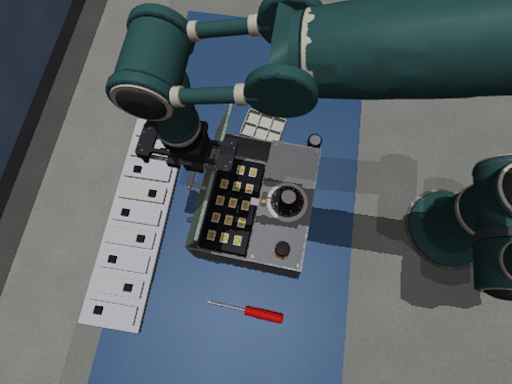

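Run:
```python
from h import *
from cell import manip,cams
print(bar(71)-[0,0,.012])
manip.move_linear(bar(76)-[0,0,.012],rate=.06); show(manip)
manip.set_gripper(.019,20); show(manip)
b=manip.state()["tool_pos"]
manip.move_linear(b+[0,0,.02],rate=.08); show(manip)
c=cams.capture("scene"); cv2.imwrite("pics/scene12.png",c["image"])
c=cams.capture("top"); cv2.imwrite("pics/top12.png",c["image"])
```

```text
[0.66887207 0.02809692 0.25380263]
t=41.58 [0.6813 0.0268 0.2583] yaw -2.71 [-4.1 -3.2  5.2] [-0.464  1.076 -0.03 ] w 0.0097
t=41.92 [0.6806 0.0278 0.2547] yaw -2.69 [ 0.2 -0.7 -0.2] [-0.067  0.101  0.005] w 0.0189
t=42.33 [0.6813 0.0279 0.2761] yaw -2.70 [-0.5  0.3  0.3] [-0.037  0.125  0.033] w 0.0188
```

View pics/scene12.png

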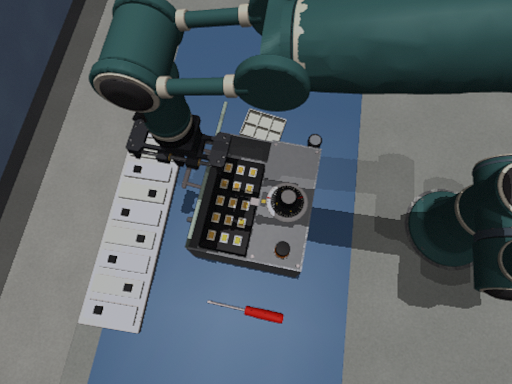

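Run:
```python
from h import *
from cell import manip,cams
b=manip.state()["tool_pos"]
manip.move_linear([b[0],b[1],.37],rate=.12); show(manip)
manip.move_pose([.45,-.35,.40],down(Y)); show(manip)
for n in ("scene","top"):
    c=cams.capture(n); cv2.imwrite(f"pics/{n}13.png",c["image"]); np.savez(f"/tmp/{n}13.npz",**c)
    print(wit(c))
    K=c["intrinsics"];z=c["z_map"];v,u=np.mgrid[:384,:512]
    P=np.stack([(u-K[0,2])/K[0,0]*z,(v-K[1,2])/K[1,1]*z,z],-1)@R.from_rotvec(c["orientation"]).as_matrix().T+c["position"]
    m=(z>0)&(P[...,2]>.19)&(abs(P[...,0]-.63)<.1)&(abs(P[...,1]-.03)<.14)
    Q=P[m]; print(n,len(Q),Q[:,2].max(), [ (round(zz,3),np.median(Q[abs(Q[:,2]-zz)<.01][:,0]).round(4)) for zz in (.2,.22,.24,.26,.28) if (abs(Q[:,2]-zz)<.01).sum()>5])
```

```text
t=43.37 [0.6802 0.0278 0.3688] yaw -2.70 [ 0.1  0.  -0.4] [-0.069  0.113  0.029] w 0.0191
t=44.99 [ 0.4506 -0.3494  0.3998] yaw -2.64 [0.  0.9 0.3] [-0.091  0.064  0.03 ] w 0.0189
(np.int64(19), np.float64(0.5149), np.float64(0.0428))
scene 926 0.2843639261827098 [(0.26, np.float64(0.676)), (0.28, np.float64(0.6388))]
(np.int64(23), np.float64(0.5144), np.float64(0.0447))
top 1523 0.2870140970306012 [(0.2, np.float64(0.6522)), (0.22, np.float64(0.6474)), (0.24, np.float64(0.6425)), (0.26, np.float64(0.661)), (0.28, np.float64(0.6376))]
```

View pics/top13.png

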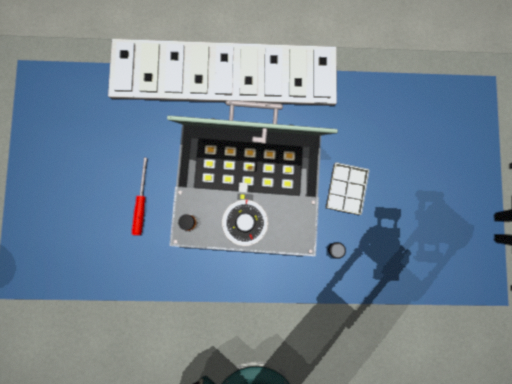

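View pics/scene13.png

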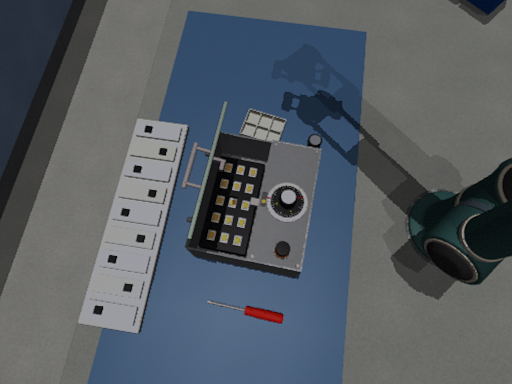

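Run:
```python
from cell import manip,order
manip.dwell(.3); print(order.close_job(), manip.state()["clock"])
```

```text
the job is handed in; nothing more can be done
the job is handed in; nothing more can be done
```

The vault is open and the job is handed in. I turned the dial left to 32, right to 16, then eased it left to the dead stop. After letting go I lifted the lid by its handle and left it standing. The robot's clock read about 45 s when I handed in.

- **Dial:** The gripper angle and the scene camera put the two stops within about 1.5° of 32 and of 16 (tolerance 4.5°). Individual camera readings differed from each other by up to about 3°.
- **Dead stop:** The torque rose steadily to about 0.36 N m and I stopped there. After release the brass witness block had moved 10.0 mm in one camera and 10.3 mm in the other, so the bolt is fully drawn.
- **Torque readings:** Single torque readings carried roughly ±0.05 N m of noise. During the early free turn left they drifted to about +0.17 N m, opposite in sign to the later resistance. I took the stop from the steady rise and confirmed it with the witness block.
- **Lid:** It lifted with about 10 N at most at the start. The total force at the gripper stayed under about 16 N for the rest of the swing. It now stands at about 76° in the depth image, with the gripper clear and reading about zero force.
- **Surroundings:** The jar, loupe, screwdriver and tray look unmoved between the first and last pictures; I compared these by eye only.

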